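Show a glass slide's label to the bench reader

ROBOT

A 7-joint arm with a two-finger parallel gripper is mounted at the origin on the work surface. World frame = base frame: x ahead of the robot, y to its left, z up, the work surface at z = 0. Lengths are in m, angles in rad, forces in N, time in s.
With the tool pointing down it reaches from about 0.35 to 0.775 m from the base axis. Payload 3.1 kg.
Tool frame: the origin (TCP) lies on the centre line of the jaws, within the pads' length; the fingertips stand 25 mm ahead of it and the grasp point (between the pads) lies 6 mm ahead of it; z points along the fingers, y is the line along which they close (so a half turn about z gives the same grasp; the last joint's range is limited). The gripper opens to 85 mm and grips with 20 to 120 N. Pads are 22 mm wide; open, the fingers measure 114 mm over their backs; the gripper's body (76 mm by 85 mm) begins 54 mm behind the grasp point. The pads swing forward as they close: fully open they stand 13 mm farther back than shut.
Start: joints at [-1.294, 0.311, 0.014, 1.512, -0.004, 1.319, -0.027], TCP at [0.172, 0.522, 0.256] pointing down, gripper open.
Joint ranges: [-2.7, 2.7], [-0.3, 1.91], [-1.27, 1.3], [0.12, 2.57], [-1.44, 4.58], [0.2, 2.03], [-3.05, 3.05]. Speed limits (rad/s): [2.79, 2.79, 3.14, 3.14, 3.14, 3.14, 3.14].

INTERFACE

Orientations are given as a unit quaternion [w, x, y, z].
In Python, from station import status, viewer, ctrl gives the robot as it stands.
- The arm moves only by the tool step_arm, never from a script. Its argument "plan" is one flat list of numbers, 7 for each row, row after row: the turn, a rotation vector about the tool's x, y, z as a fraction of full scale, then the shift along the tool's x, y, z as a fraction of full scale, then the opening, from 0 (shut) to 1 (fully open). In form: [wx, wy, wz, x, y, z, grip, wx, wy, wz, x, y, z, grip, ...]. A call has 1 to 8 rows; each row shifts and turns the commanded pose from where the row before left it, along the tool's axes as they then stand; what a row does not reach is not made up. Full scale, the value 1, is 40 mm for a shift and 6 degrees for a turn. A row lasts 1/8 s, in which the tool goes at most 62.5 mm and 10.7 degrees, less where a joint would pass 70% of its speed; a pose out of reach is approached as far as the arm can. A call with a number of a shift or a turn outside -1 to 1 is refused whole. A call with a gripper value outside its range is refused whole. The fingers move at their own pace and stop on an object; "force" is the grip in N (left out, the last holds). Time passes only in rows, so rows that do not move let the fingers close. It gives the time, the measured TCP pose, the force, the opening and the grip force at its end, in the units of the state.
- status.read_state(): the state, without advancing time (a new reading comes with each control period).
- viewer.read_camera(name): name is "scene" or "top"; returns the picture (480x640x3 uint8, blue, green, red); there is no depth.
- viewer.camera_info(name): a dict with "mtx" (3x3 intrinsics, pixels), "R" (3x3) and "t" (3): a world point X has camera coordinates R X + t. Camera axes: x right, y down, z forward; pixel columns grow to the right and rows downward; lengths in m; the calibration is good to about 2 mm. A picture is of the moment at which its call begins. camera_info takes no time and is no camera call.
- ctrl.job_done(): hands the job in; it is judged then, once.
The state is a dict: "t": time; "q": joint angles; "qd": joint speeds; "tau": joint torques, N m; "position": TCP position; "eef_rot": TCP orientation; "ft_force": force on the tool from outside, world axes, zero at the start; "moment": the same for the moment, N m; "gripper_width": finger opening in m; "finger_force": force on a finger pad.
Only numpy, scipy, OpenCV 4.12 (cv2) and the standard library are available. Lean on these libraries where they do the work, as an engineer would, in place of code of your own. Each camera call takes 0.05 s, during which the arm holds its last target. There are 200 camera calls.

TASK

Lift the thick glass slide out of its black stand, gripping it by the clear glass and keeping your fingers off the frosted end; the small corner notch shows which end is frosted and which face has the label. Present it label up: hold the label square to the window of the bench reader, centred and about 10 cm away, and finish while still holding it there, motionless. Do not touch the reader, and leave the other things on the bench where they are.

Things in the scene. Friction and masses are not known exactly. Their poses are not given: they have to be found in the camera images.
- slide: Thick glass slide, a rigid plate 100 mm long, 45 high, 8 thick, about 90 g, upright on a long edge in the stand. Origin: middle of its lower edge, mid thickness. x: along its length to the frosted end; y: square to the plate, out of the label face; z: lower to upper long edge. Clear glass from x = -50 to +20 mm, frosted matt white from +20 to +50. Pink 18 mm resin dot on the label face at x -38, z 20.
- slide_frost: The frosted end of the slide, part of the same rigid plate, with the same origin and axes as slide (it fills x = +20 to +50 mm). Fingers must not touch it.
- slide_notch (a point): Small square corner notch, 10 x 10 mm, cut through the upper corner of the frosted end (slide frame: x 40 to 50, z 35 to 45 mm; this point is at its middle, 45, 0, 40). Looking at the upright slide with the notch at your upper left, the label faces you; with the notch at your upper right you see the back.
- slide_label (a point): Centre of the paper label with dark bars (24 x 28 mm) on the frosted end, on the +y face: at x = +34, y = +4, z = +19 mm in the slide's frame.
- stand: Black slide stand, fixed, any yaw. Origin: centre of its underside; x along the slide. Base 112 x 62 x 10 mm. Two forked uprights at x = -37 and +37, 12 mm thick in x (gap between them 62), 44 wide in y, up to 36 mm above the bench. Slots along x, 9.8 mm wide, floor 22 mm above the bench: there the slide stands, up to 8 mm off centre along x, upper edge 67 mm above the bench. It lifts straight up.
- reader: Bench label reader, fixed to the bench: round grey foot 110 mm across (origin: centre of its underside), a dark bent neck 16 mm thick, window 0.32 m up, top about 0.36 m. At yaw 0 it faces the robot (-x).
- reader_head: The reader's head, a grey box 60 x 72 x 46 mm. Origin: centre of its dark front window. x is the direction in which it looks: 45 degrees downwards and towards the robot's side; y is horizontal across the window. It reads a label that lies on its x axis 65 to 145 mm in front of the window and faces it.
- articulator: Bystander: blue articulator with plaster casts, about 125 x 90 x 142 mm high. Origin: centre of its underside.
- tub: Bystander: small white lidded tub, 48 mm across, 32 mm high. Origin: centre of its underside.
- cast: Bystander: round plaster dental cast, 68 mm across, 30 mm high. Origin: centre of its underside.
- monomer: Bystander: brown glass bottle, 44 mm across, 85 mm high. Origin: centre of its underside.
Mind the look-alikes: they are no part of the job. What is shaped like the slide but yellow is not meant. What is shaped like the stand but purple is not meant.

How it is judged:
By the outcome, as a careful person would: the job done as asked, in the order asked, and still so for the second after the job is handed in, while the arm keeps its last pose, push and grip.
It also fails if it takes over 35 s, if anything falls off the work surface, if the arm or the gripper's body presses on something with over 40 N, if the wrist force passes 120 N, or if a joint passes its speed limit or range.

## Working session

There is one attempt and no reset: what is moved stays moved. The work goes in short steps, Python scripts to look and compute and a tool call to move; the robot and the scene stay as the last step left them, time stands still between calls to the robot, and variables do not carry over. Pictures are saved under pics/ and viewed, at most 10 in all, crops included, and the job is handed in when it is done.

Besides the shell and the picture viewer there is one more tool, called after "Call:" as a command line: name --argument value ..., lists and objects as JSON in quotes. step_arm: Moves the arm, as the interface text tells. Its arguments: {"type":"object","properties":{"plan":{"type":"array","items":{"type":"number","minimum":-1,"maximum":1}},"force":{"type":"number"}},"required":["plan"]}

```bash
mkdir -p pics; python3 - <<'E'
from station import status, viewer, ctrl
import cv2
for n in("scene","top"):
    cv2.imwrite(f"pics/{n}0.png",viewer.read_camera(n)); i=viewer.camera_info(n); print(n,i)
s=status.read_state(); print(s)
E
ls
```

```text
scene {'mtx': array([[510.8618425 ,   0.        , 320.14679655],
       [  0.        , 510.8618425 , 242.43890479],
       [  0.        ,   0.        ,   1.        ]]), 'R': array([[ 0.658172  ,  0.75251121, -0.02316216],
       [ 0.41490553, -0.3882188 , -0.8228849 ],
       [-0.62822211,  0.5319897 , -0.56773581]]), 't': array([-0.39353352, -0.08821483,  1.64565818])}
top {'mtx': array([[457.02327158,   0.        , 323.88674064],
       [  0.        , 457.02327158, 237.41331523],
       [  0.        ,   0.        ,   1.        ]]), 'R': array([[ 0.01668526, -0.99977244,  0.01329176],
       [-0.98531811, -0.01870017, -0.1697013 ],
       [ 0.16991124, -0.0102651 , -0.9854059 ]]), 't': array([-0.01432652,  0.58154686,  1.0839025 ])}
{'t': 0.1, 'q': array([-1.29371201,  0.31167131,  0.01397901,  1.51291307, -0.00439448,
        1.31921785, -0.02722959]), 'qd': array([ 5.00302996e-05, -4.69965837e-04,  7.31115158e-04, -3.40219662e-03,
        1.15849991e-03, -9.64902811e-05,  9.26800848e-04]), 'tau': array([ 5.79139796e-04, -3.80850863e+01,  1.46393711e-01, -2.31241590e+01,
        1.23307662e-02,  8.13283667e-03, -7.27244696e-06]), 'position': array([0.17216452, 0.52171323, 0.25530896]), 'eef_rot': array([-1.27268044e-04,  1.58687618e-01,  9.87328240e-01, -1.08200473e-03]), 'ft_force': array([-0.44568755, -1.36331427, -0.42711092]), 'moment': array([ 0.06353159,  0.01649826, -0.05805137]), 'finger_force': 0.0, 'gripper_width': 0.08596431047451861}
pics
```

View pics/scene0.png

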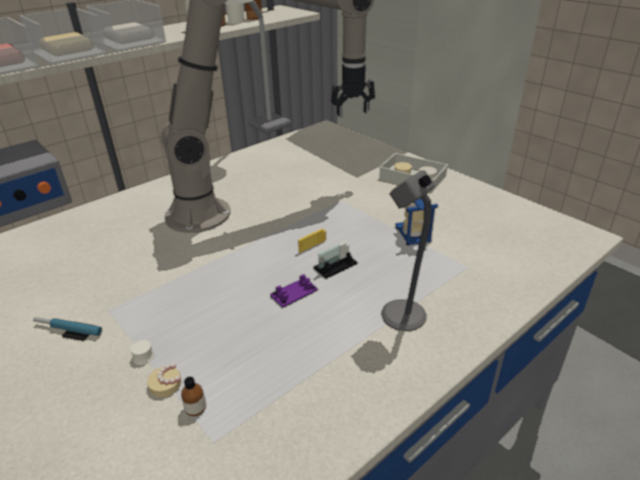

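View pics/top0.png

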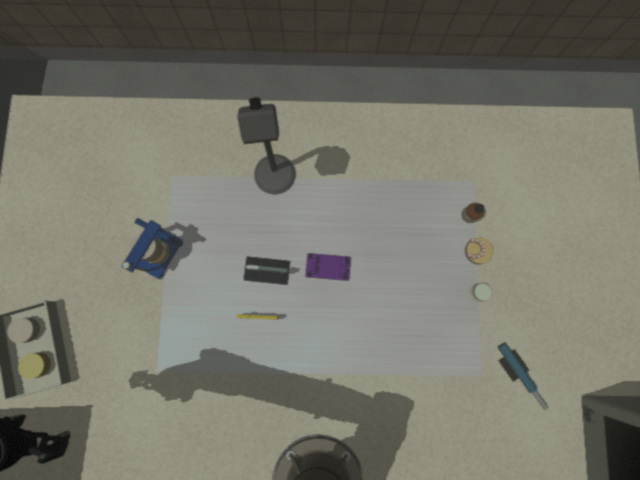

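The stand is at top px (267,270) and scene px (335,263). The reader foot is at top (274,174) and its head at (258,122). Next I'll zoom in on both.

```bash
python3 - <<'E'
import cv2,numpy as np
s=cv2.imread("pics/scene0.png");t=cv2.imread("pics/top0.png")
r=lambda im,x,y,w,h:cv2.resize(im[y:y+h,x:x+w],(400,300),interpolation=cv2.INTER_CUBIC)
a=np.hstack([r(s,305,235,64,48),r(t,235,246,64,48)])
b=np.hstack([r(s,360,160,120,90),r(t,220,90,80,60)])
b=np.hstack([r(s,375,160,80,60),r(t,218,88,80,60)])
cv2.imwrite("pics/z1.png",np.vstack([a,b]))
E
```

```text
(no output)
```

View pics/z1.png

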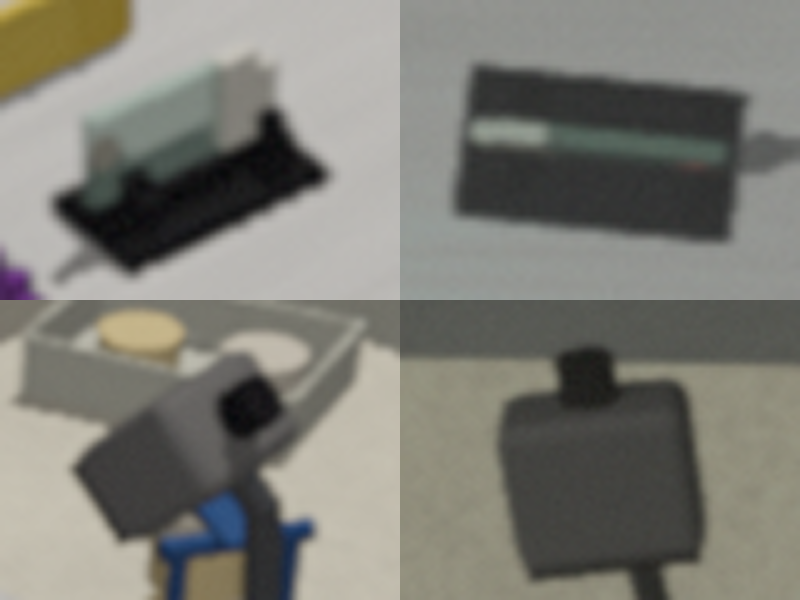

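The notch is at upper right in the scene view, which shows the back face. So the label faces the robot (-X) and the frosted end is at +Y; the pink dot in the top view agrees. Now I'll triangulate the corners.

```bash
cat > h.py <<'E'
import numpy as np
from station import viewer
C={n:viewer.camera_info(n) for n in("scene","top")}
def ray(n,p):
    c=C[n]; d=np.linalg.solve(c["mtx"],[*p,1]); return -c["R"].T@c["t"], c["R"].T@(d/np.linalg.norm(d))
def plane(n,p,z):
    o,d=ray(n,p); return o+d*(z-o[2])/d[2]
def tri(ps,pt):
    (a,u),(b,v)=ray("scene",ps),ray("top",pt)
    s=np.linalg.lstsq(np.c_[u,-v],b-a,rcond=None)[0]; p,q=a+u*s[0],b+v*s[1]
    return (p+q)/2, np.linalg.norm(p-q)
def proj(n,X):
    c=C[n]; y=c["mtx"]@(c["R"]@np.asarray(X)+c["t"]); return y[:2]/y[2]
E
python3 - <<'E'
from h import *
import cv2
np.set_printoptions(precision=4,suppress=True)
s=cv2.imread("pics/scene0.png");t=cv2.imread("pics/top0.png")
for n in C: print(n,ray(n,(320,240))[0])
S=lambda u,v:(305+u*.16-.4,235+v*.16-.4); T=lambda u,v:(235+(u-400)*.16-.4,246+v*.16-.4)
HS=lambda u,v:(375+u*.2-.4,160+(v-300)*.2-.4); HT=lambda u,v:(218+(u-400)*.2-.4,88+(v-300)*.2-.4)
print("slide clear end top",tri(S(84,114),T(726,150)))
print("frost boundary top",tri(S(213,62),T(548,135)))
print("frost tip",tri(S(275,68),T(470,131)))
for k,a,b in(("A",HS(250,350),HT(503,425)),("B",HS(165,402),HT(690,405)),("C",HS(75,467),HT(703,562))): print(k,*tri(a,b))
# stand base: black mask in top
g=t[246:294,235:299].astype(int); m=(g.max(2)<75).astype(np.uint8)
c=max(cv2.findContours(m,0,1)[0],key=cv2.contourArea); c=cv2.convexHull(c)+np.array([235,246])
bx=cv2.boxPoints(cv2.minAreaRect(c)); P=np.array([plane("top",p,.01) for p in bx]); print("stand",P.mean(0),np.diff(P,axis=0),np.linalg.norm(np.diff(P,axis=0),axis=1))
# slide in top: bright in stand hull
h=np.zeros(t.shape[:2],np.uint8); cv2.fillPoly(h,[bx.astype(np.int32)],1); h=cv2.erode(h,np.ones((3,3)))
tt=t.astype(int); sl=((tt[...,1]>72)&(h>0)).astype(np.uint8); sl_p=np.argwhere(sl)[:,::-1]
r=cv2.minAreaRect(sl_p.astype(np.float32)); b=cv2.boxPoints(r); Q=np.array([plane("top",p,.067) for p in b]);print("slide",len(sl_p),Q,Q.mean(0))
fr=((tt.min(2)>120)&(sl>0)); print("frost px",np.argwhere(fr)[:,::-1].min(0),np.argwhere(fr)[:,::-1].max(0))
vx,vy,x0,y0=cv2.fitLine(sl_p.astype(np.float32),cv2.DIST_HUBER,0,.01,.01).ravel()
a=plane("top",(x0,y0),.067);d=plane("top",(x0-20*vx,y0-20*vy),.067)-a;print("line",a,d/np.linalg.norm(d))
# foot of reader
hs=cv2.cvtColor(t,cv2.COLOR_BGR2GRAY)[150:200,248:302]; m=(hs<110).astype(np.uint8)
c=max(cv2.findContours(m,0,1)[0],key=cv2.contourArea);(x,y),rr=cv2.minEnclosingCircle(c);print("foot",plane("top",(x+248,y+150),.01),rr)
E
```

```text
scene [ 1.3295 -0.6136  0.8526]
top [0.3891 0.0077 1.167 ]
slide clear end top (array([0.4975, 0.0836, 0.0713]), np.float64(0.001325820192447667))
frost boundary top (array([0.5025, 0.1526, 0.0675]), np.float64(0.0012512399126103934))
frost tip (array([0.5056, 0.1859, 0.0499]), np.float64(0.0001705640760139065))
A [0.7535 0.1598 0.3784] 0.001549814229221873
B [0.7631 0.0929 0.3815] 0.002689155011880855
C [0.7207 0.0907 0.3363] 0.003072127682512017
stand [0.5018 0.1396 0.01  ] [[ 0.058  -0.0031  0.    ]
 [-0.009  -0.1101  0.    ]
 [-0.0579  0.004   0.    ]] [0.058  0.1104 0.058 ]
slide 190 [[0.5243 0.1965 0.067 ]
 [0.5434 0.0949 0.067 ]
 [0.4951 0.0853 0.067 ]
 [0.4763 0.1863 0.067 ]] [0.5098 0.1408 0.067 ]
frost px [247 266] [257 268]
line [0.5016 0.1379 0.067 ] [0.0822 0.9966 0.    ]
foot [0.7664 0.1173 0.01  ] 26.245258331298828
```

Call:
step_arm --plan '[0, 0, 0, -0.9, -0.55, 0, 0.6, 0, 0, 0, -0.9, -0.55, 0, 0.6, 0, 0, 0, -0.9, -0.55, 0, 0.6, 0, 0, 0, -0.9, -0.55, 0, 0.6, 0, 0, 0, -0.9, -0.55, 0.2, 0.6, 0, 0, 0, -0.9, -0.55, 0.4, 0.6, 0, 0, 0, -0.9, -0.55, 0.4, 0.6, 0, 0, 0, -0.9, -0.55, 0.4, 0.6]' --force 40

```text
t: 1.1
position: [0.3912, 0.2637, 0.1995]
eef_rot: [-0.0, 0.159, 0.987, -0.0]
ft_force: [0.1, 1.1, 0.7]
gripper_width: 0.051
finger_force: 0.0
```

Call:
step_arm --plan '[0, 0, -1, 0, 0, 0, 0.6, 0, 0, -1, 0, 0, 0, 0.6, 0, 0, -1, 0, 0, 0, 0.6, 0, 0, -1, 0, 0, 0, 0.6, 0, 0, -1, 0, 0, 0, 0.6, 0, 0, -1, 0, 0, 0, 0.6, 0, 0, -1, 0, 0, 0, 0.6, 0, 0, -1, 0, 0, 0, 0.6]'

```text
t: 2.1
position: [0.3903, 0.2647, 0.1998]
eef_rot: [-0.001, -0.258, 0.966, -0.0]
ft_force: [-1.3, 0.3, -0.1]
gripper_width: 0.051
finger_force: 0.0
```

```bash
cat >> h.py <<'E'
from scipy.spatial.transform import Rotation as Ro
def show(p,R,s):
    "remaining: turn in 6-degree units and shift in 40 mm units, both in current tool axes"
    q=s["eef_rot"]; A=Ro.from_quat([*q[1:],q[0]])
    print("t",s["t"],"q",s["q"].round(2),"pos",s["position"].round(4),"w",round(s["gripper_width"],4),"f",round(s["finger_force"],1),"ft",s["ft_force"].round(1))
    print("turn",(np.degrees((A.inv()*R).as_rotvec())/6).round(2),"shift",(A.inv().apply(np.array(p)-s["position"])/.04).round(3))
sx=np.array([.081,.9967,0]); sx/=np.linalg.norm(sx); Z=np.array([0,0,1.]); sy=np.cross(Z,sx)
S0=np.array([.5012,.1335,.022])
RG=Ro.from_matrix(np.c_[np.cross(sy,-Z),sy,-Z])   # grasp: tool y = label normal, z down
E
python3 - <<'E'
from h import *
from station import status
show(S0+sx*-.004+[0,0,.16-.022],RG,status.read_state())
# reader: yaw from the horizontal edges in top view, foot and a projection check
HT=lambda u,v:(218+(u-400)*.2-.4,88+(v-300)*.2-.4)
for a,b,z in(((530,577),(705,561),.337),((503,425),(690,405),.38)):
    P,Q=plane("top",HT(*a),z),plane("top",HT(*b),z); d=P-Q; print("edge",(P+Q)/2,np.linalg.norm(d),"yaw",np.degrees(np.arctan2(-d[0],d[1])))
print("foot",plane("top",(274,174),.01),plane("scene",(404,314),.01))
E
```

```text
t 2.1 q [-0.75  0.19  0.14  1.81 -0.03  1.14  1.49] pos [0.3903 0.2647 0.1998] w 0.051 f 0.0 ft [-1.3  0.3 -0.1]
turn [ 0.   -0.01 -9.24] shift [-0.709 -4.307  0.996]
edge [0.71582552 0.12190955 0.337     ] 0.06686769985480077 yaw 6.775763293870694
edge [0.75807552 0.12602963 0.38      ] 0.06865758119879618 yaw 7.8441290451212495
foot [0.75516101 0.12953522 0.01      ] [0.7625726  0.12389649 0.01      ]
```

Call:
step_arm --plan '[0, 0, -1, 0, -0.5, 0, 0.6, 0, 0, -1, 0, -0.5, 0, 0.6, 0, 0, -1, 0, -0.5, 0, 0.6, 0, 0, -1, 0, -0.5, 0, 0.6, 0, 0, -1, 0, -0.5, 0, 0.6, 0, 0, -1, 0, -0.5, 0, 0.6, 0, 0, -1, 0, -0.5, 0, 0.6, 0, 0, -1, 0, 0, 0, 0.6]'

```text
t: 3.1
position: [0.4932, 0.1712, 0.1997]
eef_rot: [-0.0, -0.628, 0.778, -0.0]
ft_force: [-0.0, -0.4, 0.5]
gripper_width: 0.0515
finger_force: 0.0
```

```bash
python3 - <<'E'
from h import *
from station import status
show(S0+sx*-.004+[0,0,.16-.022],RG,status.read_state())
E
```

```text
t 3.1 q [-0.47  0.29  0.13  1.68 -0.04  1.17  2.6 ] pos [0.4932 0.1712 0.1997] w 0.0515 f 0.0 ft [-0.  -0.4  0.5]
turn [-0.   -0.01 -1.26] shift [ 0.976 -0.409  0.994]
```

Call:
step_arm --plan '[0, 0, -0.63, 0.5, -0.2, 0.5, 0.6, 0, 0, -0.63, 0.5, -0.2, 0.5, 0.6, 0, 0, 0, 0, 0, 0, 0.6]'

```text
t: 3.48
position: [0.4993, 0.128, 0.1584]
eef_rot: [-0.003, -0.676, 0.737, 0.001]
ft_force: [-0.3, -0.0, -0.8]
gripper_width: 0.0513
finger_force: 0.0
```

```bash
python3 - <<'E'
from h import *
from station import status
import cv2
show(S0+sx*-.004+[0,0,.16-.022],RG,status.read_state())
s,t=viewer.read_camera("scene"),viewer.read_camera("top")
r=lambda im,x,y,w,h:cv2.resize(im[y:y+h,x:x+w],(400,300),interpolation=cv2.INTER_CUBIC)
cv2.imwrite("pics/a1.png",np.hstack([r(s,275,195,112,84),r(t,219,234,96,72)]))
E
```

```text
t 3.475 q [-0.38  0.32  0.12  1.75 -0.04  1.08  2.81] pos [0.4993 0.128  0.1584] w 0.0513 f 0.0 ft [-0.3 -0.  -0.8]
turn [ 0.04 -0.03 -0.06] shift [-0.041 -0.035 -0.039]
```

View pics/a1.png

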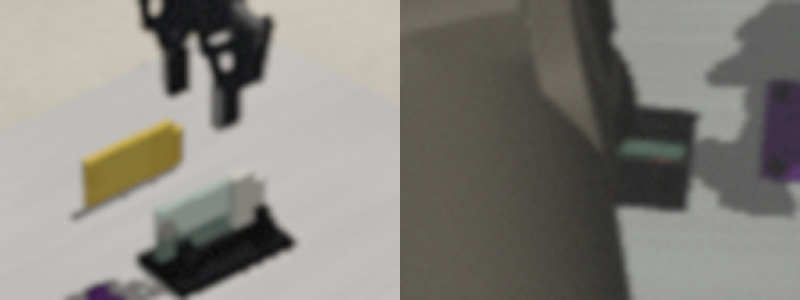

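The open gripper hangs over the slide (scene crop around (200,120) above the plate). I'll descend in two stages.

Call:
step_arm --plan '[0, 0, 0, -0.04, -0.03, 0.5, 0.6, 0, 0, 0, 0, 0, 0.5, 0.6, 0, 0, 0, 0, 0, 0.5, 0.6, 0, 0, 0, 0, 0, 0, 0.6]'

```text
t: 4.08
position: [0.5009, 0.1336, 0.0999]
eef_rot: [-0.001, -0.678, 0.735, 0.001]
ft_force: [0.5, -0.4, 1.0]
gripper_width: 0.0513
finger_force: 0.0
```

```bash
python3 - <<'E'
from h import *
from station import status
import cv2
show(S0+sx*-.004+[0,0,.054-.022],RG,status.read_state())
s=viewer.read_camera("scene")
r=lambda im,x,y,w,h:cv2.resize(im[y:y+h,x:x+w],(640,480),interpolation=cv2.INTER_CUBIC)
cv2.imwrite("pics/a2.png",r(s,295,220,80,60))
E
```

```text
t 4.075 q [-0.38  0.39  0.12  1.81 -0.06  0.94  2.82] pos [0.5009 0.1336 0.0999] w 0.0513 f 0.0 ft [ 0.5 -0.4  1. ]
turn [0.02 0.   0.01] shift [ 0.102 -0.01   1.146]
```

View pics/a2.png

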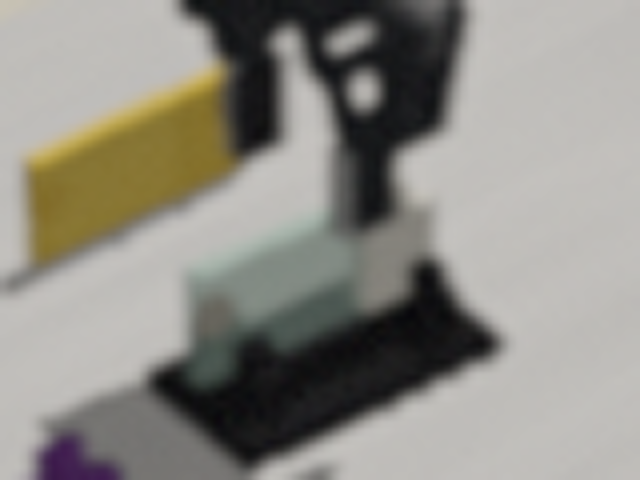

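```bash
python3 - <<'E'
from h import *
for z in(.07,.08):
  for dy in(-.011,0,.011): print(z,dy,((proj("scene",(.531,.1336+dy,z))-[295,220]+.4)*8).round(0))
for x in(-.05,-.015,.007,.02,.05): print(x,((proj("scene",S0+sx*x+[0,0,.045])-[295,220]+.4)*8).round(0))
E
```

```text
0.07 -0.011 [347. 265.]
0.07 0 [371. 252.]
0.07 0.011 [396. 238.]
0.08 -0.011 [347. 240.]
0.08 0 [371. 227.]
0.08 0.011 [396. 214.]
-0.05 [189. 276.]
-0.015 [274. 237.]
0.007 [327. 214.]
0.02 [357. 200.]
0.05 [426. 168.]
```

Call:
step_arm --plan '[0, 0, 0, 0.1, 0, 0.3, 0.6, 0, 0, 0, 0, 0, 0, 0.6]'

```text
t: 4.38
position: [0.5012, 0.1276, 0.0879]
eef_rot: [-0.001, -0.677, 0.736, 0.0]
ft_force: [0.1, -0.7, -0.3]
gripper_width: 0.0512
finger_force: 0.0
```

Call:
step_arm --plan '[0, 0, 0, 0, 0, 0.3, 0.6, 0, 0, 0, 0, 0, 0.3, 0.6, 0, 0, 0, 0, 0, 0.22, 0.6, 0, 0, 0, 0, 0, 0, 0.6, 0, 0, 0, 0, 0, 0, 0, 0, 0, 0, 0, 0, 0, 0, 0, 0, 0, 0, 0, 0, 0, 0, 0, 0, 0, 0, 0, 0]' --force 40

```text
t: 5.38
position: [0.502, 0.1283, 0.056]
eef_rot: [0.001, -0.678, 0.736, -0.0]
ft_force: [-0.1, 0.7, 2.1]
gripper_width: 0.0078
finger_force: 41.2
```

```bash
python3 - <<'E'
from h import *
from station import status
show(S0+sx*-.004+[0,0,.054-.022],RG,status.read_state())
E
```

```text
t 5.375 q [-0.37  0.45  0.11  1.85 -0.07  0.84  2.83] pos [0.502  0.1283 0.056 ] w 0.0078 f 41.2 ft [-0.1  0.7  2.1]
turn [-0.01  0.   -0.01] shift [-0.029  0.032  0.05 ]
```

Call:
step_arm --plan '[0, 0, 0, 0, 0, -0.25, 0, 0, 0, 0, 0, 0, -0.4, 0, 0, 0, 0, 0, 0, -0.5, 0, 0, 0, 0, 0, 0, -0.7, 0, 0, 0, 0, 0, 0, -0.7, 0, 0, 0, 0, 0, 0, -0.7, 0, 0, 0, 0, 0, 0, -0.7, 0, 0, 0, 0, 0, 0, -0.7, 0]'

```text
t: 6.38
position: [0.5013, 0.1281, 0.2436]
eef_rot: [0.001, -0.677, 0.736, -0.0]
ft_force: [1.0, 0.1, -0.7]
gripper_width: 0.0076
finger_force: 40.9
```

```bash
cat >> h.py <<'E'
yaw=np.radians(6.5); W=np.array([.733,.124,.320]); hx=np.array([np.cos(yaw),np.sin(yaw),0])
n=(hx+Z)/2**.5; ap=(hx-Z)/2**.5
RP=Ro.from_matrix(np.c_[np.cross(n,ap),n,ap])
lab=np.array([-.0391,.004,.015])   # label in tool frame
def goal(d=.1): return W-d*n-RP.apply(lab)
E
python3 - <<'E'
from h import *
from station import status
import cv2
print("goal",goal(),RP.as_matrix().round(2).tolist())
show(goal(),RP,status.read_state())
s,t=viewer.read_camera("scene"),viewer.read_camera("top")
r=lambda im,x,y,w,h:cv2.resize(im[y:y+h,x:x+w],(400,300),interpolation=cv2.INTER_CUBIC)
cv2.imwrite("pics/a3.png",np.hstack([r(s,275,155,160,120),r(t,209,204,112,84)]))
E
```

```text
goal [0.64496895 0.1533231  0.2570675 ] [[-0.11, 0.7, 0.7], [0.99, 0.08, 0.08], [0.0, 0.71, -0.71]]
t 6.375 q [-0.39  0.25  0.13  1.63 -0.03  1.27  2.81] pos [0.5013 0.1281 0.2436] w 0.0076 f 40.9 ft [ 1.   0.1 -0.7]
turn [ -1.06 -10.8   26.11] shift [-0.923 -3.527 -0.333]
```

View pics/a3.png

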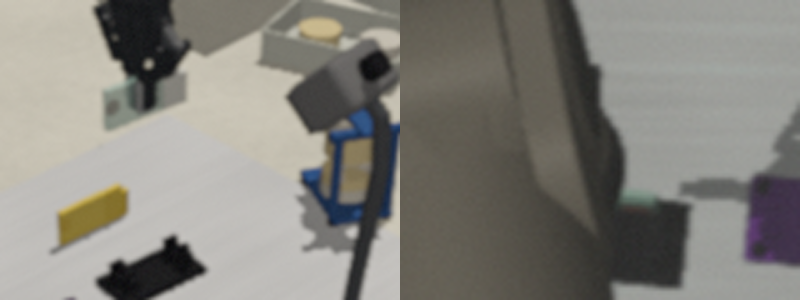

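The slide is out and held level at scene crop (145,100), with the stand empty at (150,270). Now I'll turn it half round.

Call:
step_arm --plan '[0, 0, 0.6, 0, 0, 0, 0, 0, 0, 1, 0, 0, 0, 0, 0, 0, 1, 0, 0, 0, 0, 0, 0, 1, 0, 0, 0, 0, 0, 0, 1, 0, 0, 0, 0, 0, 0, 1, 0, 0, 0, 0, 0, 0, 1, 0, 0, 0, 0, 0, 0, 1, 0, 0, 0, 0]'

```text
t: 7.48
position: [0.5008, 0.128, 0.2409]
eef_rot: [-0.001, -0.338, 0.941, 0.0]
ft_force: [-1.1, 0.1, -0.6]
gripper_width: 0.007
finger_force: 41.0
```

Call:
step_arm --plan '[0, 0, 1, 0, 0, 0, 0, 0, 0, 1, 0, 0, 0, 0, 0, 0, 1, 0, 0, 0, 0, 0, 0, 1, 0, 0, 0, 0, 0, 0, 1, 0, 0, 0, 0, 0, 0, 1, 0, 0, 0, 0, 0, 0, 1, 0, 0, 0, 0, 0, 0, 1, 0, 0, 0, 0]'

```text
t: 8.48
position: [0.5008, 0.128, 0.2409]
eef_rot: [-0.001, 0.074, 0.997, -0.0]
ft_force: [0.4, 0.0, -0.4]
gripper_width: 0.0069
finger_force: 41.0
```

Call:
step_arm --plan '[0, 0, 1, 0, 0, 0, 0, 0, 0, 1, 0, 0, 0, 0, 0, 0, 1, 0, 0, 0, 0, 0, 0, 1, 0, 0, 0, 0, 0, 0, 1, 0, 0, 0, 0, 0, 0, 1, 0, 0, 0, 0, 0, 0, 1, 0, 0, 0, 0, 0, 0, 1, 0, 0, 0, 0]'

```text
t: 9.48
position: [0.5008, 0.128, 0.2409]
eef_rot: [-0.001, 0.473, 0.881, -0.0]
ft_force: [0.2, -0.4, -1.4]
gripper_width: 0.0078
finger_force: 41.0
```

Call:
step_arm --plan '[0, 0, 1, 0, 0, 0, 0, 0, 0, 1, 0, 0, 0, 0, 0, 0, 1, 0, 0, 0, 0, 0, 0, 1, 0, 0, 0, 0, 0, 0, 0.4, 0, 0, 0, 0]'

```text
t: 10.1
position: [0.5008, 0.128, 0.2409]
eef_rot: [-0.0, 0.661, 0.75, -0.001]
ft_force: [-0.5, -0.3, -0.4]
gripper_width: 0.0074
finger_force: 41.0
```

```bash
python3 - <<'E'
from h import *
from station import status
show(goal(),RP,status.read_state())
E
```

```text
t 10.1 q [-0.73  0.27  0.56  1.64 -0.15  1.27 -0.02] pos [0.5008 0.128  0.2409] w 0.0074 f 41.0 ft [-0.5 -0.3 -0.4]
turn [-7.51 -0.05  0.11] shift [ 0.176  3.653 -0.409]
```

Call:
step_arm --plan '[-0.94, 0, 0, 0, 0, 0, 0, -0.94, 0, 0, 0, 0, 0, 0, -0.94, 0, 0, 0, 0, 0, 0, -0.94, 0, 0, 0, 0, 0, 0, -0.94, 0, 0, 0, 0, 0, 0, -0.94, 0, 0, 0, 0, 0, 0, -0.94, 0, 0, 0, 0, 0, 0, -0.94, 0, 0.1, 0, 0, 0, 0]'

```text
t: 11.1
position: [0.5012, 0.1264, 0.241]
eef_rot: [0.249, 0.616, 0.692, 0.283]
ft_force: [1.3, -1.7, -0.2]
gripper_width: 0.0078
finger_force: 41.0
```

```bash
python3 - <<'E'
from h import *
from station import status
show(goal(),RP,status.read_state())
E
```

```text
t 11.1 q [-0.73 -0.15  0.28  2.31  0.86  0.34 -1.05] pos [0.5012 0.1264 0.241 ] w 0.0078 f 41.0 ft [ 1.3 -1.7 -0.2]
turn [-0.12 -0.05  0.  ] shift [0.25  2.893 2.259]
```

Call:
step_arm --plan '[0, 0, 0, 0.06, 0.4, 0.3, 0, 0, 0, 0, 0.06, 0.5, 0.4, 0, 0, 0, 0, 0.06, 0.5, 0.4, 0, 0, 0, 0, 0.06, 0.5, 0.4, 0, 0, 0, 0, 0, 0.5, 0.4, 0, 0, 0, 0, 0, 0, 0, 0]'

```text
t: 11.85
position: [0.6231, 0.1499, 0.254]
eef_rot: [0.249, 0.617, 0.692, 0.282]
ft_force: [-0.4, 0.4, -1.1]
gripper_width: 0.007
finger_force: 41.0
```

```bash
python3 - <<'E'
from h import *
from station import status
import cv2
show(goal(),RP,status.read_state())
s,t=viewer.read_camera("scene"),viewer.read_camera("top")
r=lambda im,x,y,w,h:cv2.resize(im[y:y+h,x:x+w],(400,300),interpolation=cv2.INTER_CUBIC)
cv2.imwrite("pics/a4.png",np.hstack([r(s,330,135,120,90),r(t,209,94,128,96)]))
E
```

```text
t 11.85 q [-0.7   0.11  0.38  2.03  0.42  0.27 -0.58] pos [0.6231 0.1499 0.254 ] w 0.007 f 41.0 ft [-0.4  0.4 -1.1]
turn [-0.14 -0.03 -0.  ] shift [0.022 0.448 0.33 ]
```

View pics/a4.png

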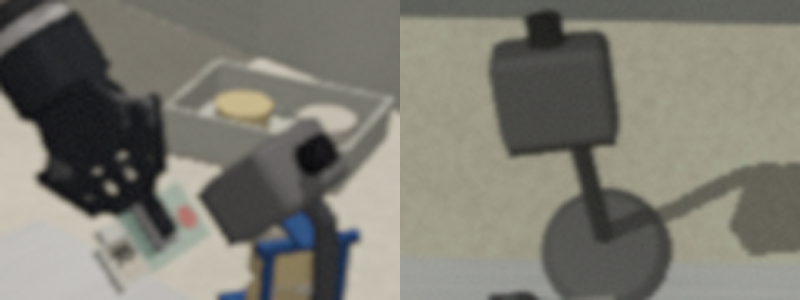

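The slide is held with the label at scene crop (122,250) facing the head, and the fingers are only on clear glass. I'll do the last approach, then check the label's position.

Call:
step_arm --plan '[-0.07, 0, 0, 0.01, 0.22, 0.16, 0, -0.07, 0, 0, 0.01, 0.22, 0.16, 0, 0, 0, 0, 0, 0, 0, 0, 0, 0, 0, 0, 0, 0, 0]'

```text
t: 12.45
position: [0.6436, 0.1534, 0.2573]
eef_rot: [0.254, 0.614, 0.69, 0.287]
ft_force: [-0.7, -0.7, -1.2]
gripper_width: 0.0075
finger_force: 41.0
```

```bash
python3 - <<'E'
from h import *
from station import status
import cv2
st=status.read_state(); show(goal(),RP,st)
q=st["eef_rot"]; A=Ro.from_quat([*q[1:],q[0]]); L=st["position"]+A.apply(lab)
s,t=viewer.read_camera("scene"),viewer.read_camera("top")
f=lambda p:((p-[335,165]+.5)*8).round(0)
print("label",L,"dist",n@(W-L),"off",(W-L-n*(n@(W-L)))*1000)
print("label px",f(proj("scene",L)))
tl=lambda x,z:A.apply(np.array([-(x+5.1),4,34-z])/1000)+st["position"]
for k,x,z in(("notch in",40,35),("frost low",50,0),("clear low",-50,0),("dot",-38,20)): print(k,f(proj("scene",tl(x,z))))
hy=np.array([-hx[1],hx[0],0])
up=(-hx+Z)/2**.5
for k,a,b in(("C",-36,23),("Clow",-36,-23)): print(k,f(proj("scene",W+hy*a/1e3+up*b/1e3)))
print("B",f(proj("scene",W-hy*.036+up*.023+n*.06)),"A",f(proj("scene",W+hy*.036+up*.023+n*.06)))
cv2.imwrite("pics/a5.png",cv2.resize(s[165:240,335:435],(800,600),interpolation=cv2.INTER_CUBIC))
E
```

```text
t 12.45 q [-0.67  0.14  0.37  1.99  0.38  0.26 -0.54] pos [0.6436 0.1534 0.2573] w 0.0075 f 41.0 ft [-0.7 -0.7 -1.2]
turn [ 0.   -0.04  0.  ] shift [-0.007  0.019  0.027]
label [0.66152276 0.11617759 0.24942411] dist 0.10074799769621831 off [ 0.6955835  -0.24213732 -0.66370146]
label px [324. 396.]
notch in [280. 356.]
frost low [326. 476.]
clear low [532. 335.]
dot [472. 294.]
C [424. 236.]
Clow [521. 387.]
B [574. 139.] A [736.  37.]
```

View pics/a5.png

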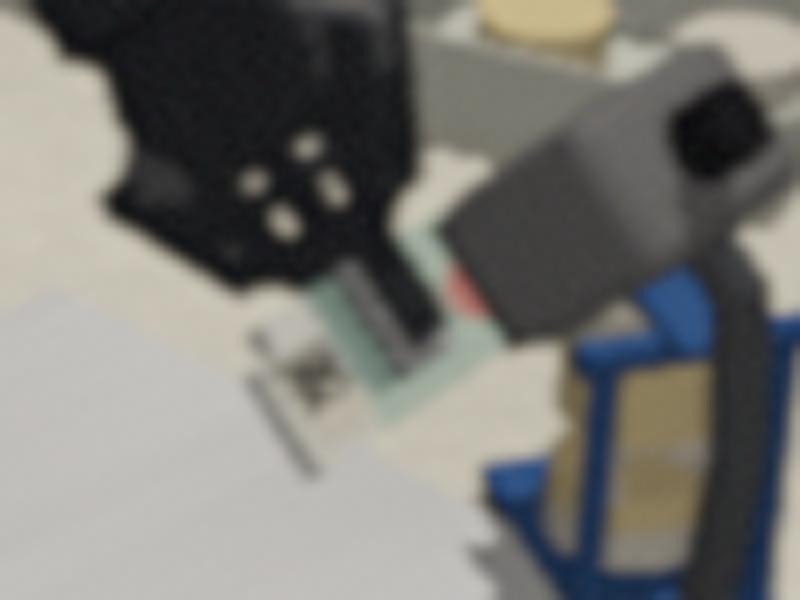

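The label sits within a few mm of the prediction: about (317,378) observed against (324,396). The head shows a similar small offset, so the two are consistent relative to each other. I'll hold briefly, confirm it is still, and hand in.

Call:
step_arm --plan '[0, 0, 0, 0, 0, 0, 0, 0, 0, 0, 0, 0, 0, 0, 0, 0, 0, 0, 0, 0, 0, 0, 0, 0, 0, 0, 0, 0]'

```text
t: 13.05
position: [0.6437, 0.1536, 0.2576]
eef_rot: [0.254, 0.614, 0.69, 0.287]
ft_force: [0.1, 0.1, -0.9]
gripper_width: 0.0075
finger_force: 41.0
```

```bash
python3 - <<'E'
from h import *
from station import status,ctrl
s=status.read_state(); show(goal(),RP,s); print(abs(s["qd"]).max())
if abs(s["qd"]).max()<.02 and s["finger_force"]>30: print(ctrl.job_done())
E
```

```text
t 13.05 q [-0.67  0.14  0.37  1.99  0.38  0.26 -0.54] pos [0.6437 0.1536 0.2576] w 0.0075 f 41.0 ft [ 0.1  0.1 -0.9]
turn [ 0.01 -0.04  0.  ] shift [-0.012  0.012  0.03 ]
0.001822527222181456
the job is handed in; nothing more can be done
None
```

I handed the job in at 13 s of robot time: the slide is held motionless by its clear glass, label up and square to the reader window, about 10 cm away and centred to within a few mm by my measurements.

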